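# Load a test cassette into the bench reader

### The job

Pick up the test cassette with the green grip, slide it nose first into the reader's slot until it is pressed fully home against the hidden sprung stop, without ramming it, and let go. Then press the green start button on top of the reader; leave the used cassette with the orange grip and the rack of stain pots where they are.

Things in the scene. Friction and masses are not known exactly. Their poses are not given: they have to be found in the camera images.
- cassette_grip (a point): Centre of the green grip block of the fresh test cassette. The grip block is 36 long (x) by 24 wide (y) by 36 high; this point is 18 above its underside. In front of it (+x of this frame is the nose direction) a flat white plate continues on the same underside: 46 wide, 12 thick, its nose end 108 ahead of this point; the last 5 are only 36 wide. Mass about 70 g. Starts flat on the table.
- used_grip (a point): The same point on a used cassette with an orange grip block, of the same shape and size. Leave it where it lies.
- reader: White and grey bench reader, fixed: 150 long (x) by 190 wide (y) by 84 high, slot in its -x face, +x the way in. Origin: centre of its underside. Deep in the slot, out of sight, is its stop, a pad that yields from 4.5 N, gives 6 mm, bottoms at about 7.5 N and stays put; home is 46 to 66 mm inside the mouth, different each time. A push rising to 10-14 N shows it is home; 25 N does damage.
- slot_mouth (a point): Middle of the slot's floor at its mouth, 30 above the table, in the reader's -x face; axes as the reader's. The slot is 50 wide, 15.5 high, level, centred on the reader's y = 0. Black flares at its sides and top stick out 16 and open to about 70 wide. A 20 wide aluminium tongue, flush with the slot's floor, reaches 70 out from the mouth (-x). The space before the slot is free.
- start (a joint): Travel of the green start button: 0 up, 0.006 fully down (5 N, springs back). Pressed from above.
- start_top (a point): Middle of the top face of the green start button (radius 13), on the reader's top.
- pot_rack: White open tray, 90 by 150 by 35 high, with two stain pots in it. Origin at the centre of its underside. Leave it alone.
Not all that is in view belongs to the job. Leave any turquoise look-alike of the part that bears cassette_grip alone.

How it is judged:
By the outcome, as a careful person would: the job done as asked, in the order asked, and still so for the second after the job is handed in, with the robot touching nothing.
It also fails if it takes over 64 s, if anything falls off the work surface, if the arm or the gripper's body presses on something with over 40 N, if the wrist force passes 120 N, or if a joint passes its speed limit or range.

### The arm

A 6-joint arm with a two-finger parallel gripper is mounted at the origin on the work surface. World frame = base frame: x ahead of the robot, y to its left, z up, the work surface at z = 0. Lengths are in m, angles in rad, forces in N, time in s.
With the tool pointing down it reaches from about 0.3 to 0.875 m from the base axis. Payload 6.4 kg.
Tool frame: the origin (TCP) lies midway between the tips of the shut fingers; the grasp point (between the pads) lies 19 mm behind it; z points along the fingers, y is the direction in which the jaws open and shut (so a half turn about z gives the same grasp; the last joint's range is limited). The gripper opens to 85 mm and grips with 20 to 120 N. Pads are 22 mm wide; open, the fingers measure 114 mm over their backs; the gripper's body (76 mm by 85 mm) begins 54 mm behind the grasp point. The pads swing forward as they close: fully open they stand 13 mm farther back than shut.
Start: joints at [-1.461, 0.181, 1.607, -0, 1.354, -0.206], TCP at [0.179, -0.547, 0.231] pointing down, gripper open.
Joint ranges: [-2.99, 2.99], [-0.89, 2.07], [0.3, 2.58], [-1.14, 4.28], [0, 2.63], [-3.12, 3.12]. Speed limits (rad/s): [2.57, 2.57, 3.01, 3.14, 3.14, 3.14].

### API

Orientations are given as a unit quaternion [x, y, z, w].
In Python, from station import manip gives the robot as it stands.
- The arm moves only by the shell command python3 -m creep 'ROWS' [OPENING] [FORCE]. ROWS is text: rows parted by semicolons, each of 6 numbers parted by spaces: the shift along the tool's x, y, z in mm, then the turn, a rotation vector about the tool's x, y, z in rad. A call has 1 to 20 rows; each row shifts and turns the pose as measured when the row begins, along the tool's axes as they then stand; what a row does not reach is not made up. A row lasts 1/12 s, in which the tool goes at most 41.7 mm and 7.16 degrees, less where a joint would pass 70% of its speed; a pose out of reach is approached as far as the arm can. A call is refused whole if a number of a shift passes 41.7 or a number of a turn 0.125, either way. A call with a gripper value outside its range is refused whole. OPENING is the opening, from 0 (shut) to 1 (fully open), set as the call begins (- or left out, the last holds). The fingers move at their own pace and stop on an object; FORCE is the grip in N (left out, the last holds). Time passes only in rows, so rows that do not move let the fingers close. It gives the time, the measured TCP pose, the force and the opening at its end, in the units of the state.
- manip.get_state(): the state, without advancing time (a new reading comes with each control period).
- manip.snapshot(name): name is "scene" or "top" or "wrist"; returns a dict with "pixels" (480x640x3 uint8, red, green, blue), "z_map" (480x640 float32, m along the optical axis (not along the pixel's ray), 0 where there is no reading), "fov_y" (degrees; the focal length in pixels is half the picture's height over the tangent of half this angle, whatever the lens; pixels are square), "cx", "cy" (the principal point, pixels), "R" (3x3) and "t" (3): a world point X has camera coordinates R X + t. Camera axes: x right, y down, z forward; pixel columns grow to the right and rows downward; lengths in m; the calibration is good to about 2 mm. A picture is of the moment at which its call begins.
- manip.hand_in(): hands the job in, once; it reports no verdict.
The state is a dict: "t": time; "joints": joint angles; "dq": joint speeds; "joint_torque": joint torques, N m; "tool_pos": TCP position; "ee_rot": TCP orientation; "contact_force": force on the tool from outside, world axes, zero at the start; "wrist_torque": the same for the moment, N m; "grip_width": finger opening in m.
Only numpy, scipy, OpenCV 4.12 (cv2) and the standard library are available. Lean on these libraries where they do the work, as an engineer would, in place of code of your own. Each camera call takes 0.05 s, during which the arm holds its last target.

## Working session

There is one attempt and no reset: what is moved stays moved. The work goes in short steps, Python scripts to look and compute and a shell command to move; the robot and the scene stay as the last step left them, time stands still between calls to the robot, and variables do not carry over. Pictures are saved under pics/ and viewed, and the job is handed in when it is done.

```bash
ls; mkdir -p pics; cat > h.py <<'E'
import numpy as np, cv2
from station import manip
def snap(n,f):
    s=manip.snapshot(n); cv2.imwrite('pics/'+f+'.png',cv2.cvtColor(s['pixels'],cv2.COLOR_RGB2BGR)); np.savez('pics/'+f+'.npz',**s); return s
def cloud(s):
    z=np.asarray(s['z_map'],float); f=240/np.tan(np.radians(s['fov_y'])/2)
    v,u=np.mgrid[0:480,0:640]
    P=np.stack([(u-s['cx'])/f*z,(v-s['cy'])/f*z,z],-1)
    return (P-np.asarray(s['t']))@np.asarray(s['R'])
def load(f): return dict(np.load('pics/'+f+'.npz'))
E
python3 - <<'E'
from h import *
print(manip.get_state())
for n in("scene","top","wrist"): s=snap(n,n+'0'); print(n,s['fov_y'],s['cx'],s['cy'],-np.array(s['R']).T@s['t'])
E
```

```text
pics
{'t': 0.0, 'joints': array([-1.46127458e+00,  1.81535996e-01,  1.60798610e+00, -2.22302058e-05,
        1.35376722e+00, -2.06284869e-01]), 'dq': array([ 0.00049565,  0.0010329 ,  0.00144273,  0.00095094, -0.00082615,
       -0.00116334]), 'joint_torque': array([ 9.41321123e-04, -4.44866502e+01, -3.51334226e+01, -2.53425887e-04,
        8.83753470e-03, -2.80644150e-05]), 'tool_pos': array([ 0.17854414, -0.54601748,  0.23039756]), 'ee_rot': array([ 9.87558421e-01,  1.57250265e-01,  3.01878798e-05, -8.47861924e-04]), 'contact_force': array([-0.5260294 , -0.10805442, -0.11505939]), 'wrist_torque': array([-0.02708182,  0.0206256 , -0.02720269]), 'grip_width': 0.08519735116365437}
scene 52.160765095884244 314.7167134855065 231.0874542578887 [ 0.98226373 -0.27130391  0.81331139]
top 44.06153027649679 323.75015019242994 230.1532253718418 [0.36331806 0.02664289 1.05665723]
wrist 62.98606721576635 317.8206867410672 246.1472991337033 [ 0.24762326 -0.52393283  0.37370028]
```

View pics/scene0.png

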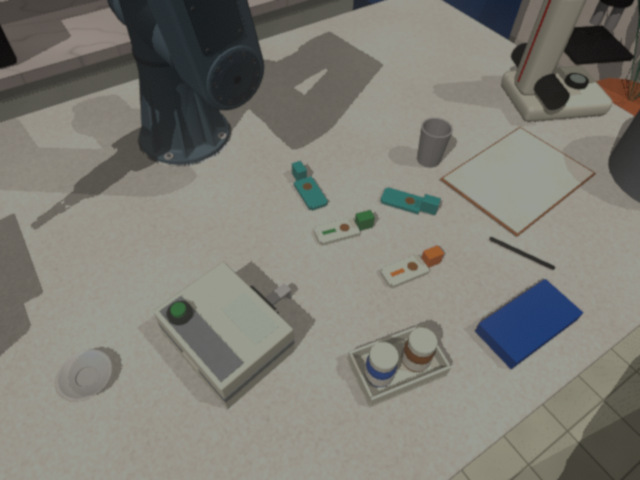

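View pics/top0.png

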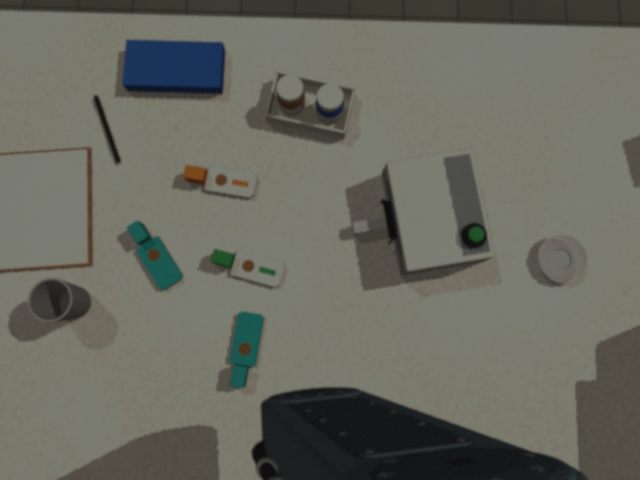

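The fresh cassette has its green grip at top (223,258) and scene (365,219), with its nose at top (283,272). The used one with the orange grip is at top (195,174). The turquoise look-alikes are at top (139,231) and (239,376). The reader is at top (440,210), with its tongue at (362,228) and button at (474,235). The green block on the white plate is the part described, so I'll measure it and check an enlarged crop.

```bash
python3 - <<'E'
from h import *
for n in("top0","scene0"):
    s=load(n);C=cloud(s);p=s['pixels'];hsv=cv2.cvtColor(p,cv2.COLOR_RGB2HSV)
    H,S,V=[hsv[...,i].astype(int) for i in range(3)]
    m=((H>50)&(H<75)&(S>120)&(V>40)).astype(np.uint8)
    k,l,st,ce=cv2.connectedComponentsWithStats(m)
    for i in range(1,k):
        if st[i,4]>25:
            q=C[(l==i)]; print(n,st[i],ce[i].round(1),'mean',q.mean(0).round(4),'med',np.median(q,0).round(4),'zmax',np.percentile(q[:,2],95).round(4))
s=load('top0');C=cloud(s)
for uv in [(283,272),(440,190),(474,235),(362,228),(390,160),(405,268),(490,256),(470,155),(300,200),(350,180)]: print(uv,C[uv[1],uv[0]].round(4))
cv2.imwrite('pics/crop0.png',cv2.cvtColor(cv2.resize(s['pixels'][210:320,160:310],None,fx=5,fy=5,interpolation=2),cv2.COLOR_RGB2BGR))
cv2.imwrite('pics/crop1.png',cv2.cvtColor(cv2.resize(s['pixels'][140:290,330:510],None,fx=4,fy=4,interpolation=2),cv2.COLOR_RGB2BGR))
E
```

```text
top0 [468 226  17  16 204] [475.9 233.7] mean [ 0.5248 -0.2241  0.1049] med [ 0.5245 -0.2239  0.1055] zmax 0.1085
top0 [212 251  22  16 237] [222.3 258.1] mean [0.4819 0.1978 0.0356] med [0.4821 0.1979 0.0356] zmax 0.0392
top0 [261 269  13   5  33] [267.2 270.9] mean [0.4611 0.1185 0.0434] med [0.464  0.1201 0.0117] zmax 0.0155
(283, 272) [0.4634 0.0939 0.0065]
(440, 190) [ 0.6015 -0.1704  0.0834]
(474, 235) [ 0.5227 -0.2213  0.1037]
(362, 228) [ 0.5427 -0.0437  0.0276]
(390, 160) [ 6.762e-01 -9.540e-02 -2.000e-04]
(405, 268) [ 0.4685 -0.1124  0.0787]
(490, 256) [ 0.4913 -0.2518  0.0858]
(470, 155) [ 0.6638 -0.2218  0.0842]
(300, 200) [0.5954 0.068  0.0037]
(350, 180) [ 0.6364 -0.0223 -0.001 ]
```

View pics/crop0.png

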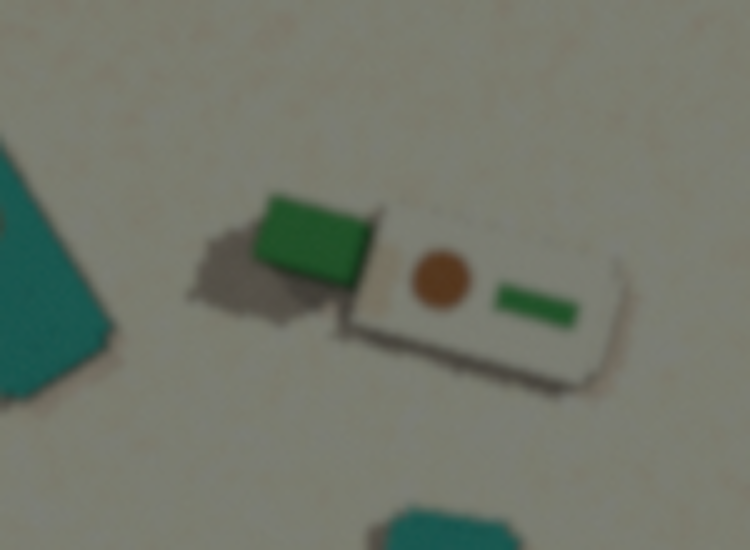

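View pics/crop1.png

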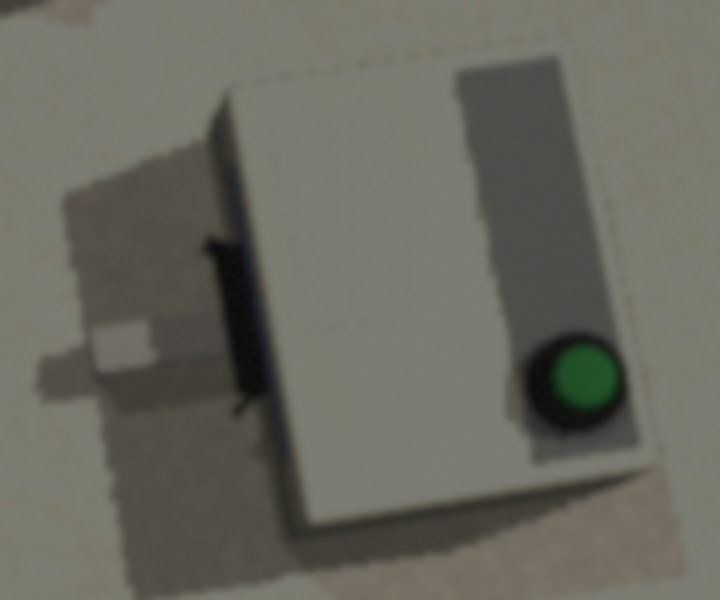

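```bash
python3 - <<'E'
from h import *
for n in("top0","scene0"):
    s=load(n);C=cloud(s)
    X,Y,Z=C[...,0],C[...,1],C[...,2]
    m=(Z>.078)&(Z<.09)&(X>.42)&(X<.75)&(Y<-.05)&(Y>-.32)
    mm=cv2.morphologyEx(m.astype(np.uint8),cv2.MORPH_OPEN,np.ones((3,3)))
    q=C[mm>0]; r=cv2.minAreaRect((q[:,:2]*1000).astype(np.float32)); print(n,'reader',r,q[:,2].mean(),len(q)); print(cv2.boxPoints(r).round(1).tolist())
    # plate
    m=(Z>.007)&(Z<.02)&(X>.42)&(X<.53)&(Y>.07)&(Y<.2)
    mm=cv2.morphologyEx(m.astype(np.uint8),cv2.MORPH_OPEN,np.ones((3,3)))
    q=C[mm>0]
    if len(q): r=cv2.minAreaRect((q[:,:2]*1000).astype(np.float32)); print('plate',r,len(q),q.mean(0)); print(cv2.boxPoints(r).round(1).tolist())
    m=(Z>.03)&(Z<.042)&(X>.45)&(X<.52)&(Y>.16)&(Y<.24); q=C[m]; r=cv2.minAreaRect((q[:,:2]*1000).astype(np.float32)); print('grip',r,q.mean(0),len(q))
    # tongue
    m=(Z>.022)&(Z<.04)&(X>.48)&(X<.62)&(Y>-.1)&(Y<-.01); q=C[m]; 
    if len(q)>5: r=cv2.minAreaRect((q[:,:2]*1000).astype(np.float32)); print('tongue',r,q.mean(0),len(q)); print(cv2.boxPoints(r).round(1).tolist())
E
```

```text
top0 reader ((570.01953125, -169.29759216308594), (190.77430725097656, 150.98524475097656), 10.98357105255127) 0.08437681930484532 9338
[[462.0, -113.4000015258789], [490.79998779296875, -261.6000061035156], [678.0, -225.1999969482422], [649.2999877929688, -77.0]]
plate ((467.7325134277344, 139.1959991455078), (90.76909637451172, 46.35224533081055), 76.12190246582031) 1304 [0.46740829 0.1393658  0.01184962]
[[434.29998779296875, 100.69999694824219], [479.29998779296875, 89.5999984741211], [501.1000061035156, 177.6999969482422], [456.1000061035156, 188.8000030517578]]
grip ((482.8817138671875, 199.81268310546875), (36.08088684082031, 23.979724884033203), 76.14649200439453) [0.48262046 0.19962822 0.03562633] 291
tongue ((564.6849975585938, -58.24188232421875), (104.62757110595703, 66.96773529052734), 4.672298431396484) [ 0.55083402 -0.05815534  0.03010101] 426
[[509.79998779296875, -29.100000381469727], [515.2999877929688, -95.9000015258789], [619.5999755859375, -87.4000015258789], [614.0999755859375, -20.600000381469727]]
scene0 reader ((571.6724853515625, -169.8573760986328), (190.51
[... 235 characters left out ...]
te ((471.85540771484375, 147.17544555664062), (109.48505401611328, 47.94127655029297), 76.17333221435547) 766 [0.47100163 0.14012039 0.01114041]
[[435.5, 99.69999694824219], [482.0, 88.30000305175781], [508.20001220703125, 194.60000610351562], [461.70001220703125, 206.10000610351562]]
grip ((484.82574462890625, 198.759033203125), (36.691444396972656, 25.877643585205078), 73.85492706298828) [0.48578834 0.19768247 0.03435557] 173
tongue ((548.4085083007812, -50.46962356567383), (21.383663177490234, 46.150413513183594), 11.485483169555664) [ 0.54938212 -0.05024787  0.02864137] 263
[[533.2999877929688, -30.0], [542.5, -75.19999694824219], [563.5, -71.0], [554.2999877929688, -25.700000762939453]]
```

Sizes agree with the description: the reader measures 191×151×84, the plate about 91×46 and the grip 36×24. The tongue lies on the reader's axis within 1 mm.

The cassette yaw is −103.85° with its grip at (0.483, 0.199). The slot yaw is −79.1° with its mouth at (0.5566, −0.0959). I'll move over the grip with tool x opposite the nose direction.

```bash
cat >> h.py <<'E'
from scipy.spatial.transform import Rotation as Ro
def go(target,xyaw):
    s=manip.get_state(); R=Ro.from_quat(s['ee_rot']); a=np.radians(xyaw)
    T=Ro.from_matrix(np.array([[np.cos(a),np.sin(a),0],[np.sin(a),-np.cos(a),0],[0,0,-1.]]))
    print('t',round(s['t'],2),'pos',s['tool_pos'].round(4),'F',s['contact_force'].round(2),'w',round(s['grip_width'],4),'q',s['joints'].round(2))
    print('xyaw',np.degrees(np.arctan2(*R.as_matrix()[[1,0],0])).round(2),'tilt',R.as_matrix()[:2,2].round(4))
    rv=(R.inv()*T).as_rotvec()
    print('shift mm now-axes',(R.inv().apply(np.array(target)-s['tool_pos'])*1000).round(1),'in target axes',(T.inv().apply(np.array(target)-s['tool_pos'])*1000).round(1),'turn',rv.round(4))
E
python3 -m creep '0 0 0 0 0 -0.1126; 0 0 0 0 0 -0.1126; 0 0 0 0 0 -0.1126; 0 0 0 0 0 -0.1126; 0 0 0 0 0 -0.1126; 0 0 0 0 0 -0.1126; 0 0 0 0 0 -0.1126; 0 0 0 0 0 -0.1126; 0 0 0 0 0 -0.1126' 0.65 60
python3 -c "
from h import *
go([.483,.199,.12],76.15)"
```

```text
t: 0.9
tool_pos: [0.1783, -0.5437, 0.2268]
ee_rot: [0.773, 0.634, 0.002, -0.004]
contact_force: [-0.2, 0.5, -0.3]
grip_width: 0.0553
t 0.9 pos [ 0.1783 -0.5437  0.2268] F [-0.21  0.52 -0.34] w 0.0553 q [-1.46  0.18  1.61  0.    1.35 -1.26]
xyaw 78.74 tilt [-0.0009  0.0086]
shift mm now-axes [787.  154.1 112.9] in target axes [794.1 118.1 106.8] turn [-0.0028 -0.0082  0.0452]
```

```bash
python3 -m creep '40 7 2 0 0 0.045; 40 6 2 0 0 0; 40 6 2 0 0 0; 40 6 2 0 0 0; 40 6 2 0 0 0; 40 6 2 0 0 0; 40 6 2 0 0 0; 40 6 2 0 0 0; 40 6 2 0 0 0; 40 6 2 0 0 0; 40 6 2 0 0 0; 40 6 2 0 0 0; 40 6 2 0 0 0; 40 6 2 0 0 0; 40 6 2 0 0 0; 40 6 2 0 0 0; 40 6 2 0 0 0; 40 6 2 0 0 0; 30 6 2 0 0 0; 0 0 0 0 0 0'
python3 -c "
from h import *
go([.483,.199,.12],76.15)"
```

```text
t: 2.57
tool_pos: [0.4665, 0.183, 0.1904]
ee_rot: [0.787, 0.617, 0.005, -0.003]
contact_force: [-1.4, -0.8, 0.2]
grip_width: 0.0555
t 2.57 pos [0.4665 0.183  0.1904] F [-1.36 -0.78  0.19] w 0.0555 q [0.13 0.05 1.84 0.01 1.25 0.37]
xyaw 76.16 tilt [0.0051 0.0107]
shift mm now-axes [18.7 12.  70.6] in target axes [19.5 12.2 70.4] turn [ 0.0024 -0.0116  0.0001]
```

```bash
python3 -m creep '10 6 30 0 -0.0116 0; 9.5 6 30 0 0 0; 0 0 10 0 0 0; 0 0 0 0 0 0'
python3 -c "
from h import *
go([.483,.199,.12],76.15); snap('wrist','w1')"
```

```text
t: 2.9
tool_pos: [0.4843, 0.2025, 0.1191]
ee_rot: [0.785, 0.619, 0.001, 0.002]
contact_force: [-0.2, -1.0, 0.2]
grip_width: 0.0552
t 2.9 pos [0.4843 0.2025 0.1191] F [-0.15 -1.01  0.17] w 0.0552 q [ 0.17  0.2   1.83 -0.    1.11  0.41]
xyaw 76.52 tilt [ 0.0046 -0.0013]
shift mm now-axes [-3.7 -0.5 -0.9] in target axes [-3.7 -0.4 -0.9] turn [0.0048 0.0002 0.0065]
```

View pics/w1.png

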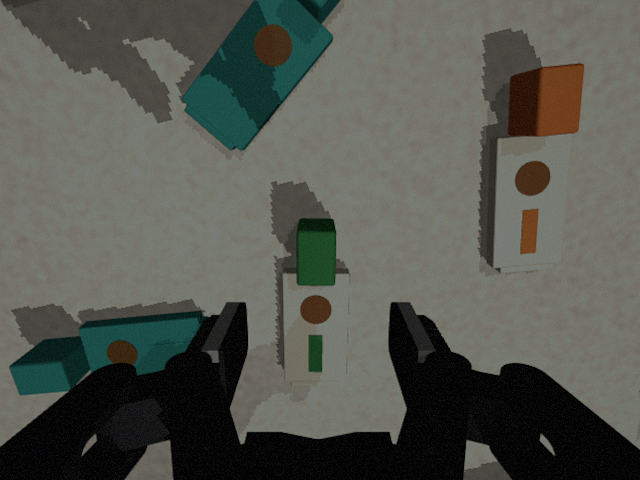

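The wrist view shows the green block at (317,252), centred between the fingers, with the white plate below it and the orange grip far off at (546,100). I'll check the position with the wrist depth.

```bash
python3 - <<'E'
from h import *
s=load('w1');C=cloud(s);X,Y,Z=C[...,0],C[...,1],C[...,2]
m=(Z>.031)&(Z<.042)&(X>.44)&(X<.53)&(Y>.15)&(Y<.25);q=C[m];print('grip',cv2.minAreaRect((q[:,:2]*1000).astype(np.float32)),q[:,2].mean(),len(q))
m=(Z>.006)&(Z<.02)&(X>.42)&(X<.53)&(Y>.07)&(Y<.19);
mm=cv2.morphologyEx(m.astype(np.uint8),cv2.MORPH_OPEN,np.ones((5,5)));q=C[mm>0];print('plate',cv2.minAreaRect((q[:,:2]*1000).astype(np.float32)),q[:,2].mean(),len(q))
go([.483,.199,.004],76.15)
E
```

```text
grip ((482.6527404785156, 200.1267547607422), (35.99604034423828, 23.9909725189209), 75.94376373291016) 0.036342886210413664 2222
plate ((467.3488464355469, 138.760498046875), (90.95308685302734, 46.019691467285156), 76.15281677246094) 0.012584827442805915 6744
t 2.95 pos [0.4845 0.2024 0.12  ] F [-0.39 -0.82 -0.1 ] w 0.0554 q [ 0.17  0.2   1.83 -0.    1.11  0.41]
xyaw 76.5 tilt [ 0.0052 -0.0012]
shift mm now-axes [ -3.6  -1.3 116. ] in target axes [ -3.6  -0.7 116. ] turn [ 0.0053 -0.0001  0.006 ]
```

```bash
python3 -m creep '-2.5 -0.8 25 0.005 0 0.006; 0 0 25 0 0 0; 0 0 25 0 0 0; 0 0 15 0 0 0; 0 0 8 0 0 0; 0 0 0 0 0 0'
python3 -c "
from h import *
go([.4827,.200,.005],76.1)"
```

```text
t: 3.45
tool_pos: [0.489, 0.1967, 0.0287]
ee_rot: [0.789, 0.615, 0.006, 0.003]
contact_force: [0.0, -0.4, -0.5]
grip_width: 0.0557
t 3.45 pos [0.489  0.1967 0.0287] F [ 0.03 -0.44 -0.48] w 0.0557 q [ 0.16  0.35  1.87 -0.    0.91  0.4 ]
xyaw 75.89 tilt [0.0129 0.0014]
shift mm now-axes [ 1.6 -7.2 23.7] in target axes [ 1.7 -6.9 23.7] turn [ 0.0122 -0.0045 -0.0037]
```

```bash
python3 -m creep '1.6 -7 0 0.012 -0.004 -0.003; 0 0 0 0 0 0'
python3 -c "
from h import *
go([.4827,.200,.005],76.1)"
```

```text
t: 3.62
tool_pos: [0.4834, 0.1994, 0.0311]
ee_rot: [0.788, 0.616, 0.001, 0.0]
contact_force: [-0.4, 0.4, 0.0]
grip_width: 0.0556
t 3.62 pos [0.4834 0.1994 0.0311] F [-0.44  0.37  0.03] w 0.0556 q [0.16 0.34 1.87 0.   0.93 0.41]
xyaw 75.98 tilt [0.0014 0.0007]
shift mm now-axes [ 0.4 -0.8 26.1] in target axes [ 0.4 -0.8 26.1] turn [ 0.0012 -0.001  -0.0021]
```

```bash
python3 -m creep '0.4 -0.8 10 0 0 0; 0 0 8 0 0 0; 0 0 6 0 0 0; 0 0 0 0 0 0'
python3 -c "
from h import *
go([.4827,.200,.005],76.1)"
```

```text
t: 3.95
tool_pos: [0.4858, 0.2009, 0.0093]
ee_rot: [0.788, 0.616, 0.004, 0.002]
contact_force: [-0.8, -0.5, -1.1]
grip_width: 0.0555
t 3.95 pos [0.4858 0.2009 0.0093] F [-0.8  -0.47 -1.09] w 0.0555 q [0.17 0.38 1.87 0.   0.88 0.41]
xyaw 76.02 tilt [0.0091 0.0019]
shift mm now-axes [-1.6 -2.8  4.2] in target axes [-1.6 -2.7  4.3] turn [ 0.0084 -0.0041 -0.0013]
```

```bash
python3 -m creep '-1.6 -2.7 4 0.008 -0.004 -0.001; 0 0 0 0 0 0;0 0 0 0 0 0'
python3 -c "
from h import *
go([.4827,.200,.005],76.1)"
```

```text
t: 4.2
tool_pos: [0.4822, 0.2, 0.0042]
ee_rot: [0.787, 0.616, -0.001, -0.0]
contact_force: [0.9, -0.2, 0.2]
grip_width: 0.0557
t 4.2 pos [0.4822 0.2    0.0042] F [ 0.9  -0.16  0.19] w 0.0557 q [ 0.17  0.39  1.87 -0.    0.88  0.41]
xyaw 76.1 tilt [-0.0016 -0.0004]
shift mm now-axes [ 0.2  0.5 -0.8] in target axes [ 0.2  0.5 -0.8] turn [-0.0014  0.0008  0.0001]
```

Well placed, so I'll close now.

```bash
python3 -m creep '0 0 0 0 0 0;0 0 0 0 0 0;0 0 0 0 0 0;0 0 0 0 0 0;0 0 0 0 0 0;0 0 0 0 0 0;0 0 0 0 0 0;0 0 0 0 0 0' 0 60
python3 -m creep '0 0 -10 0 0 0; 0 0 -20 0 0 0;0 0 -25 0 0 0;0 0 -25 0 0 0;0 0 -25 0 0 0;0 0 0 0 0 0'
python3 -c "
from h import *
go([.4827,.200,.1],76.1);snap('wrist','w2');snap('scene','s2')"
```

```text
t: 4.87
tool_pos: [0.4827, 0.2001, 0.0047]
ee_rot: [0.787, 0.616, -0.0, -0.0]
contact_force: [0.1, 0.4, -0.7]
grip_width: 0.0231
t: 5.37
tool_pos: [0.4804, 0.1997, 0.1147]
ee_rot: [0.787, 0.616, -0.003, -0.002]
contact_force: [0.9, 0.3, -0.4]
grip_width: 0.023
t 5.37 pos [0.4804 0.1997 0.1147] F [ 0.9   0.34 -0.35] w 0.023 q [ 0.17  0.2   1.84 -0.    1.11  0.41]
xyaw 76.1 tilt [-0.0067 -0.0012]
shift mm now-axes [ 0.9  2.2 14.7] in target axes [ 0.9  2.1 14.7] turn [-0.0062  0.0027 -0.0001]
```

View pics/w2.png

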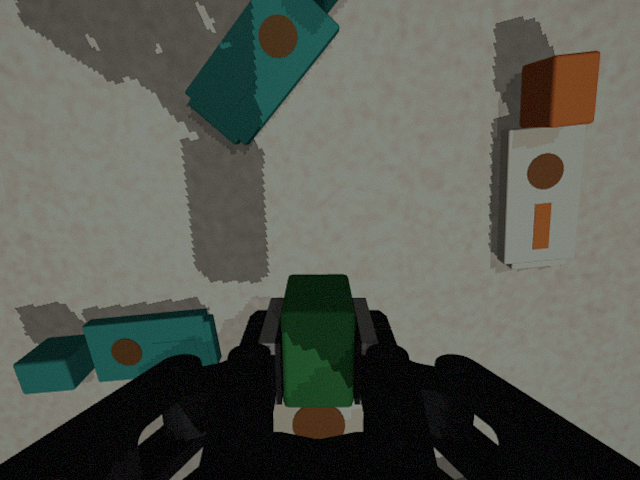

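View pics/s2.png

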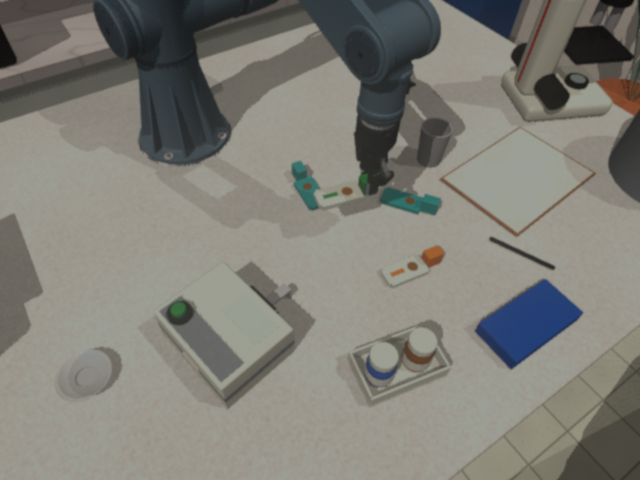

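The picture shows the cassette lifted level, with the green block at (317,340) between the pads. Next is the turn and the move to staging in line with the slot.

```bash
python3 -m creep '0 0 0 -0.006 0.003 -0.108; 0 0 0 0 0 -0.108; 0 0 0 0 0 -0.108; 0 0 0 0 0 -0.108;0 0 0 0 0 0'
python3 -c "
from h import *
go([.5286,.0494,.08],100.9)"
```

```text
t: 5.88
tool_pos: [0.473, 0.1983, 0.1052]
ee_rot: [0.63, 0.777, -0.006, -0.005]
contact_force: [-0.3, 0.3, 0.2]
grip_width: 0.0231
t 5.88 pos [0.473  0.1983 0.1052] F [-0.34  0.27  0.21] w 0.0231 q [ 0.16  0.21  1.85  0.    1.1  -0.04]
xyaw 101.93 tilt [-0.0155 -0.0019]
shift mm now-axes [-157.2   24.    24.7] in target axes [-156.7   26.4   25.2] turn [-0.0156 -0.0012  0.0181]
```

```bash
python3 -m creep '-30 5 2 -0.015 0 0.018; -30 5 2 0 0 0; -30 5 2 0 0 0;-30 5 2 0 0 0;-20 3 2 0 0 0;0 0 0 0 0 0'
python3 -c "
from h import *
go([.5286,.0494,.06],100.9)"
```

```text
t: 6.38
tool_pos: [0.5176, 0.0617, 0.0874]
ee_rot: [0.643, 0.766, -0.003, -0.005]
contact_force: [0.2, -0.8, -1.3]
grip_width: 0.0232
t 6.38 pos [0.5176 0.0617 0.0874] F [ 0.21 -0.78 -1.32] w 0.0232 q [-0.11  0.25  1.84  0.    1.06 -0.28]
xyaw 99.97 tilt [-0.0124  0.0018]
shift mm now-axes [-14.2   9.   27.3] in target axes [-14.2   8.5  27.4] turn [-0.0118 -0.004  -0.0161]
```

```bash
python3 -m creep '-7 5 15 -0.011 -0.004 -0.016; -7 4 12 0 0 0; 0 0 0 0 0 0'
python3 -c "
from h import *
go([.5286,.0494,.06],100.9)"
python3 -m creep '0 0 0 0 0 0;0 0 0 0 0 0'
python3 -c "
from h import *
go([.5286,.0494,.06],100.9);snap('scene','s3');snap('top','t3')"

```

```text
t: 6.63
tool_pos: [0.5274, 0.0485, 0.0574]
ee_rot: [0.641, 0.767, -0.001, -0.002]
contact_force: [-0.1, -0.5, -1.2]
grip_width: 0.0233
t 6.63 pos [0.5274 0.0485 0.0574] F [-0.12 -0.53 -1.17] w 0.0233 q [-0.13  0.31  1.84  0.    0.99 -0.31]
xyaw 100.19 tilt [-0.0043  0.0009]
shift mm now-axes [ 0.6  1.4 -2.6] in target axes [ 0.6  1.4 -2.6] turn [-0.0041 -0.0017 -0.0123]
t: 6.8
tool_pos: [0.5253, 0.0497, 0.0559]
ee_rot: [0.643, 0.766, -0.002, -0.004]
contact_force: [-0.6, -0.4, -0.4]
grip_width: 0.0231
t 6.8 pos [0.5253 0.0497 0.0559] F [-0.6  -0.36 -0.39] w 0.0231 q [-0.13  0.31  1.84  0.    1.   -0.31]
xyaw 99.99 tilt [-0.0089  0.0019]
shift mm now-axes [-0.8  3.2 -4.1] in target axes [-0.9  3.2 -4.1] turn [-0.0084 -0.0035 -0.0159]
```

View pics/s3.png

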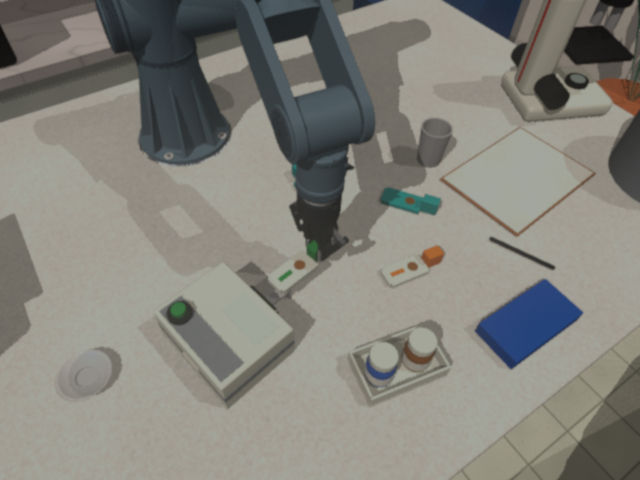

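View pics/t3.png

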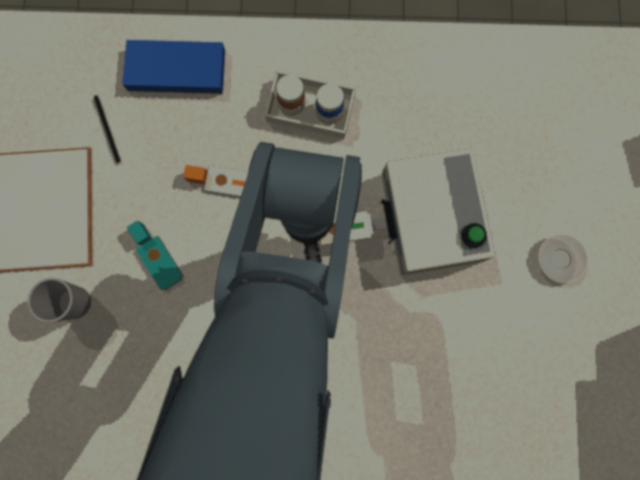

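The cassette is at the right pose before the flares: nose at scene (275,285) and top (372,220), with the slot mouth at top (390,222). I'll measure the held plate's tilt, yaw and offset against the reader.

```bash
cat > meas.py <<'E'
from h import *
import sys
def plate(n,zc):
    s=load(n);C=cloud(s);X,Y,Z=C[...,0],C[...,1],C[...,2]
    ax=np.array([.189,-.982]);ay=np.array([.982,.189]);M=np.array([.5566,-.0959])
    u=(C[...,:2]-M)@ax; v=(C[...,:2]-M)@ay
    m=(abs(Z-zc)<.008)&(u>-.14)&(u<-.017)&(abs(v)<.045)
    hsv=cv2.cvtColor(s['pixels'],cv2.COLOR_RGB2HSV)
    mm=cv2.morphologyEx(m.astype(np.uint8),cv2.MORPH_OPEN,np.ones((3,3)))
    k,l,st,ce=cv2.connectedComponentsWithStats(mm); i=1+st[1:,4].argmax(); sel=l==i
    U,V,W=u[sel]*1000,v[sel]*1000,Z[sel]*1000
    A=np.c_[U,V,np.ones_like(U)]; c,*_=np.linalg.lstsq(A,W,rcond=None); 
    for _ in range(3):
        r=W-A@c; g=abs(r)<2; c,*_=np.linalg.lstsq(A[g],W[g],rcond=None)
    print(n,'N',g.sum(),'slope u,v',c[:2].round(4),'z at centre',np.round(np.mean(W[g]),1),'nose u',np.percentile(U[g],99.5).round(1))
    print(' rect (u,v frame)',cv2.minAreaRect(np.c_[U[g],V[g]].astype(np.float32)))
    # edges per u bin
    for b in range(-130,-10,10):
        k=g&(U>b)&(U<b+10)
        if k.sum()>5: print(b,'v',V[k].min().round(1),V[k].max().round(1))
if __name__=='__main__': plate(sys.argv[1],float(sys.argv[2]))
E
python3 meas.py s3 0.063; python3 meas.py t3 0.063
```

```text
s3 N 872 slope u,v [-0.009  -0.0077] z at centre 62.5 nose u -40.4
 rect (u,v frame) ((-88.22669982910156, -2.2491188049316406), (47.02485656738281, 97.98970794677734), 89.94014739990234)
-130 v -25.7 21.3
-120 v -24.9 20.9
-110 v -24.9 20.6
-100 v -24.8 20.4
-90 v -25.6 20.5
-80 v -25.8 20.8
-70 v -25.5 20.4
-60 v -25.2 21.1
-50 v -25.1 20.5
t3 N 365 slope u,v [ 0.0096 -0.0012] z at centre 63.2 nose u -41.5
 rect (u,v frame) ((-60.893333435058594, -4.468984603881836), (45.84821701049805, 39.18918991088867), 87.9709701538086)
-80 v -26.6 0.0
-70 v -26.6 17.7
-60 v -27.3 18.3
-50 v -27.0 16.8
```

Scene, top and TCP all agree that it needs +3.2 mm in y, about 0.01 rad of yaw, and lowering by about 20 mm.

```bash
python3 -m creep '0 3.2 6 -0.008 -0.003 -0.012; 0 0 6 0 0 0; 0 0 3 0 0 0; 0 0 0 0 0 0'
python3 -c "
from h import *
go([.5286,.0494,.036],100.8)"

```

```text
t: 7.23
tool_pos: [0.5299, 0.052, 0.0419]
ee_rot: [0.637, 0.771, 0.002, 0.002]
contact_force: [-0.2, 0.4, -0.4]
grip_width: 0.0232
t 7.23 pos [0.5299 0.052  0.0419] F [-0.24  0.38 -0.43] w 0.0232 q [-0.13  0.34  1.84  0.    0.95 -0.32]
xyaw 100.89 tilt [ 0.0049 -0.0001]
shift mm now-axes [-2.3 -1.8  5.9] in target axes [-2.3 -1.7  5.9] turn [0.0048 0.001  0.0016]
```

```bash
python3 -m creep '-2 -1.5 5 0.005 0.001 0; 0 0 0 0 0 0'
python3 -c "
from h import *
go([.5286,.0494,.036],100.8)"

```

```text
t: 7.4
tool_pos: [0.5285, 0.0499, 0.0363]
ee_rot: [0.637, 0.771, -0.0, -0.0]
contact_force: [-0.3, -0.3, -1.0]
grip_width: 0.0229
t 7.4 pos [0.5285 0.0499 0.0363] F [-0.26 -0.28 -0.98] w 0.0229 q [-0.13  0.35  1.84 -0.    0.95 -0.32]
xyaw 100.92 tilt [-0.0009 -0.0001]
shift mm now-axes [-0.5 -0.   0.3] in target axes [-0.5 -0.   0.3] turn [-0.0009 -0.0001  0.0021]
```

```bash
cat >> h.py <<'E'
def ins():
    s=manip.get_state(); ax=np.array([.1891,-.98196]);ay=np.array([.98196,.1891]);d=s['tool_pos'][:2]-[.5566,-.0959]
    F=s['contact_force']
    print('t %.2f nose u %.1f v %.1f z %.1f | F u %.2f v %.2f z %.2f'%(s['t'],d@ax*1000+108,d@ay*1000,s['tool_pos'][2]*1000,F[:2]@ax,F[:2]@ay,F[2]))
    go([*(np.array([.5566,-.0959])-.108*ax),.036],100.9)
E
python3 -m creep '-8 0 0 0 0 0;-8 0 0 0 0 0;-8 0 0 0 0 0;0 0 0 0 0 0'
python3 -c "
from h import *
ins()"

```

```text
t: 7.73
tool_pos: [0.5336, 0.0237, 0.0362]
ee_rot: [0.636, 0.771, -0.0, -0.0]
contact_force: [-0.0, 0.4, -0.8]
grip_width: 0.0231
t 7.73 nose u -13.8 v 0.1 z 36.2 | F u -0.39 v 0.06 z -0.79
t 7.73 pos [0.5336 0.0237 0.0362] F [-0.02  0.39 -0.79] w 0.0231 q [-0.18  0.36  1.84 -0.    0.95 -0.37]
xyaw 100.95 tilt [-0.001  -0.0004]
shift mm now-axes [-13.8  -0.1   0.2] in target axes [-13.8  -0.1   0.2] turn [-0.001   0.0002  0.0009]
```

```bash
python3 -m creep '-6 0 0 0 0 0;-6 0 0 0 0 0;-6 0 0 0 0 0;0 0 0 0 0 0'
python3 -c "
from h import *
ins();snap('scene','s4')"
python3 - <<'E'
from h import *
s=load('s4');cv2.imwrite('pics/s4c.png',cv2.cvtColor(cv2.resize(s['pixels'][180:340,180:390],None,fx=3.5,fy=3.5,interpolation=2),cv2.COLOR_RGB2BGR))
E
```

```text
t: 8.07
tool_pos: [0.538, 0.0028, 0.0367]
ee_rot: [0.637, 0.771, -0.0, 0.0]
contact_force: [1.2, 0.4, -1.1]
grip_width: 0.0231
t 8.07 nose u 7.6 v 0.4 z 36.7 | F u -0.16 v 1.28 z -1.12
t 8.07 pos [0.538  0.0028 0.0367] F [ 1.22  0.39 -1.12] w 0.0231 q [-0.22  0.36  1.83 -0.    0.95 -0.4 ]
xyaw 100.84 tilt [ 0.0001 -0.0007]
shift mm now-axes [ 7.6 -0.4  0.7] in target axes [ 7.6 -0.4  0.7] turn [ 0.      0.0007 -0.001 ]
```

View pics/s4c.png

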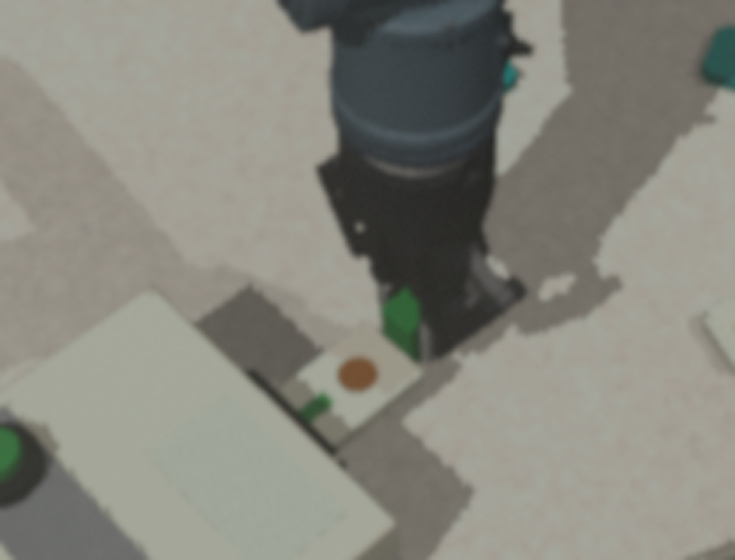

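The crop shows the nose inside the flares, with the mouth at crop (300,420), straight and free. I'll go on to about 40 mm inside at moderate speed, then creep.

```bash
python3 -m creep '-5 0 0.3 0 0 0;-5 0 0 0 0 0;-5 0 0 0 0 0;-5 0 0 0 0 0;0 0 0 0 0 0'
python3 -c "
from h import *
ins()"

```

```text
t: 8.53
tool_pos: [0.5418, -0.0178, 0.0363]
ee_rot: [0.637, 0.771, -0.0, -0.0]
contact_force: [0.2, -0.1, -0.4]
grip_width: 0.0234
t 8.53 nose u 28.5 v 0.2 z 36.3 | F u 0.14 v 0.13 z -0.44
t 8.53 pos [ 0.5418 -0.0178  0.0363] F [ 0.16 -0.11 -0.44] w 0.0234 q [-0.25  0.37  1.82 -0.    0.96 -0.44]
xyaw 100.89 tilt [-0.0003 -0.0003]
shift mm now-axes [28.5 -0.2  0.3] in target axes [28.5 -0.2  0.3] turn [-0.0004  0.0002 -0.0003]
```

```bash
python3 -m creep '-4 0 0 0 0 0;-3 0 0 0 0 0;-2 0 0 0 0 0;0 0 0 0 0 0'
python3 -c "
from h import *
ins()"
python3 -m creep '-1 0 0 0 0 0;-1 0 0 0 0 0;-1 0 0 0 0 0;-1 0 0 0 0 0'
python3 -c "
from h import *
ins()"

```

```text
t: 8.87
tool_pos: [0.5436, -0.0278, 0.0362]
ee_rot: [0.637, 0.771, -0.0, -0.0]
contact_force: [-0.0, 0.5, -1.3]
grip_width: 0.0231
t 8.87 nose u 38.7 v 0.1 z 36.2 | F u -0.49 v 0.07 z -1.32
t 8.87 pos [ 0.5436 -0.0278  0.0362] F [-0.02  0.5  -1.32] w 0.0231 q [-0.27  0.37  1.81 -0.    0.96 -0.46]
xyaw 100.87 tilt [-0.0005 -0.0001]
shift mm now-axes [38.7 -0.2  0.2] in target axes [38.7 -0.1  0.2] turn [-0.0005  0.0001 -0.0006]
t: 9.2
tool_pos: [0.5442, -0.0317, 0.0361]
ee_rot: [0.637, 0.771, -0.0, -0.0]
contact_force: [-1.0, -0.2, -0.4]
grip_width: 0.0229
t 9.20 nose u 42.6 v 0.0 z 36.1 | F u -0.02 v -0.99 z -0.44
t 9.2 pos [ 0.5442 -0.0317  0.0361] F [-0.97 -0.16 -0.44] w 0.0229 q [-0.28  0.38  1.81 -0.    0.96 -0.47]
xyaw 100.89 tilt [-0.0008  0.0001]
shift mm now-axes [42.6 -0.   0.2] in target axes [42.6 -0.   0.1] turn [-0.0008 -0.0003 -0.0002]
```

```bash
for i in 1; do python3 -m creep '-1 0 0 0 0 0;-1 0 0 0 0 0;-1 0 0 0 0 0'; python3 -c "
from h import *
ins()"; done
```

```text
t: 9.45
tool_pos: [0.5448, -0.0347, 0.0362]
ee_rot: [0.637, 0.771, -0.0, -0.0]
contact_force: [0.4, 0.0, -0.3]
grip_width: 0.0228
t 9.45 nose u 45.6 v 0.0 z 36.2 | F u 0.06 v 0.36 z -0.26
t 9.45 pos [ 0.5448 -0.0347  0.0362] F [ 0.36  0.   -0.26] w 0.0228 q [-0.28  0.38  1.81 -0.    0.96 -0.47]
xyaw 100.91 tilt [-0.0009  0.0002]
shift mm now-axes [45.6 -0.   0.2] in target axes [45.6 -0.   0.2] turn [-0.0008 -0.0003  0.0002]
```

```bash
python3 -m creep '-1 0 0 0 0 0;-1 0 0 0 0 0;-1 0 0 0 0 0'; python3 -c "
from h import *
ins()"
```

```text
t: 9.7
tool_pos: [0.5452, -0.0363, 0.0361]
ee_rot: [0.637, 0.771, 0.001, -0.001]
contact_force: [-0.1, 4.7, 1.9]
grip_width: 0.0233
t 9.70 nose u 47.4 v 0.0 z 36.1 | F u -4.64 v 0.77 z 1.90
t 9.7 pos [ 0.5452 -0.0363  0.0361] F [-0.12  4.7   1.9 ] w 0.0233 q [-0.29  0.38  1.8   0.    0.96 -0.48]
xyaw 100.9 tilt [-0.0015  0.0027]
shift mm now-axes [47.4 -0.   0.3] in target axes [47.4 -0.   0.1] turn [-0.0009 -0.003  -0.0001]
```

Contact with the pad came at a nose depth of about 47 mm with 4.6 N. I'll creep on through its 6 mm give.

```bash
python3 -m creep '-1 0 0 0 0 0;-1 0 0 0 0 0'; python3 -c "
from h import *
ins()"
```

```text
t: 9.87
tool_pos: [0.5453, -0.0371, 0.0362]
ee_rot: [0.637, 0.771, 0.001, -0.002]
contact_force: [-1.5, 6.0, 2.4]
grip_width: 0.0234
t 9.87 nose u 48.1 v 0.0 z 36.2 | F u -6.15 v -0.32 z 2.39
t 9.87 pos [ 0.5453 -0.0371  0.0362] F [-1.48  5.98  2.39] w 0.0234 q [-0.29  0.38  1.8   0.    0.96 -0.48]
xyaw 100.91 tilt [-0.0021  0.0045]
shift mm now-axes [48.1  0.   0.5] in target axes [48.1 -0.   0.2] turn [-0.0012 -0.0049  0.0001]
```

```bash
python3 -m creep '-1 0 0 0 0 0;-1 0 0 0 0 0'; python3 -c "
from h import *
ins()"
```

```text
t: 10.03
tool_pos: [0.5454, -0.0378, 0.0363]
ee_rot: [0.637, 0.771, 0.002, -0.003]
contact_force: [-1.4, 5.0, 1.4]
grip_width: 0.0234
t 10.03 nose u 48.8 v -0.0 z 36.3 | F u -5.13 v -0.40 z 1.37
t 10.03 pos [ 0.5454 -0.0378  0.0363] F [-1.37  4.96  1.37] w 0.0234 q [-0.29  0.38  1.8   0.01  0.96 -0.48]
xyaw 100.92 tilt [-0.0028  0.0065]
shift mm now-axes [48.8  0.1  0.6] in target axes [48.8  0.   0.3] turn [-0.0016 -0.0069  0.0004]
```

```bash
python3 -m creep '-1.5 0 0 -0.001 -0.004 0;-1.5 0 0 0 -0.004 0'; python3 -c "
from h import *
ins()"
```

```text
t: 10.2
tool_pos: [0.5455, -0.0392, 0.0361]
ee_rot: [0.637, 0.771, 0.0, -0.001]
contact_force: [0.4, 7.6, -1.3]
grip_width: 0.0232
t 10.20 nose u 50.2 v -0.2 z 36.1 | F u -7.36 v 1.84 z -1.32
t 10.2 pos [ 0.5455 -0.0392  0.0361] F [ 0.41  7.57 -1.32] w 0.0232 q [-0.29  0.38  1.8   0.    0.96 -0.48]
xyaw 100.93 tilt [-0.0012  0.0014]
shift mm now-axes [50.2  0.2  0.2] in target axes [50.2  0.2  0.1] turn [-0.0009 -0.0016  0.0005]
```

```bash
python3 -m creep '-1.5 0 0 0 -0.003 0;-1.5 0 0 0 -0.003 0'; python3 -c "
from h import *
ins()"
```

```text
t: 10.37
tool_pos: [0.5456, -0.0401, 0.0357]
ee_rot: [0.636, 0.771, -0.001, 0.0]
contact_force: [0.8, 8.9, 0.0]
grip_width: 0.0236
t 10.37 nose u 51.1 v -0.2 z 35.7 | F u -8.60 v 2.43 z 0.05
t 10.37 pos [ 0.5456 -0.0401  0.0357] F [0.76 8.9  0.05] w 0.0236 q [-0.29  0.38  1.8  -0.    0.96 -0.48]
xyaw 100.95 tilt [-0.0009 -0.0015]
shift mm now-axes [51.1  0.3 -0.4] in target axes [51.1  0.2 -0.3] turn [-0.0012  0.0013  0.0008]
```

```bash
python3 -m creep '-1.3 0.2 0 0 0 0;-1.3 0 0 0 -0.001 0'; python3 -c "
from h import *
ins()"
```

```text
t: 10.53
tool_pos: [0.5458, -0.0405, 0.0355]
ee_rot: [0.636, 0.771, -0.0, -0.001]
contact_force: [-0.7, 6.9, 1.4]
grip_width: 0.0233
t 10.53 nose u 51.6 v -0.1 z 35.5 | F u -6.95 v 0.61 z 1.35
t 10.53 pos [ 0.5458 -0.0405  0.0355] F [-0.71  6.94  1.35] w 0.0233 q [-0.29  0.38  1.8  -0.    0.96 -0.48]
xyaw 100.98 tilt [-0.0019  0.0004]
shift mm now-axes [51.6  0.2 -0.4] in target axes [51.6  0.1 -0.5] turn [-0.0017 -0.0008  0.0013]
```

```bash
python3 -m creep '-1.2 0 0 0 -0.002 0;-1.2 0 0 0 -0.002 0'; python3 -c "
from h import *
ins()"
```

```text
t: 10.7
tool_pos: [0.5458, -0.0408, 0.0355]
ee_rot: [0.636, 0.772, -0.001, -0.001]
contact_force: [-0.5, 8.0, 1.3]
grip_width: 0.0231
t 10.70 nose u 51.9 v -0.2 z 35.5 | F u -7.91 v 1.00 z 1.35
t 10.7 pos [ 0.5458 -0.0408  0.0355] F [-0.52  7.96  1.35] w 0.0231 q [-0.29  0.38  1.8  -0.    0.96 -0.48]
xyaw 100.99 tilt [-0.0021 -0.0005]
shift mm now-axes [51.9  0.3 -0.5] in target axes [51.9  0.2 -0.5] turn [-0.0022  0.0001  0.0016]
```

```bash
python3 -m creep '-1.7 0 0 0 -0.002 0;-1.7 0 0 0 -0.002 0'; python3 -c "
from h import *
ins()"
```

```text
t: 10.87
tool_pos: [0.5459, -0.0415, 0.0353]
ee_rot: [0.636, 0.772, -0.001, -0.001]
contact_force: [-1.3, 10.4, 3.0]
grip_width: 0.0235
t 10.87 nose u 52.6 v -0.3 z 35.3 | F u -10.44 v 0.64 z 2.96
t 10.87 pos [ 0.5459 -0.0415  0.0353] F [-1.34 10.37  2.96] w 0.0235 q [-0.29  0.38  1.8  -0.    0.96 -0.48]
xyaw 101.01 tilt [-0.0027 -0.0006]
shift mm now-axes [52.6  0.4 -0.7] in target axes [52.6  0.3 -0.7] turn [-0.0027  0.0001  0.0019]
```

```bash
python3 -m creep '-1.7 0 0 0 -0.002 0;-1.7 0 0 0 -0.002 0'; python3 -c "
from h import *
ins()"
```

```text
t: 11.03
tool_pos: [0.5458, -0.0415, 0.0353]
ee_rot: [0.636, 0.772, -0.001, -0.001]
contact_force: [-0.8, 9.8, 3.1]
grip_width: 0.0231
t 11.03 nose u 52.6 v -0.3 z 35.3 | F u -9.76 v 1.07 z 3.08
t 11.03 pos [ 0.5458 -0.0415  0.0353] F [-0.79  9.78  3.08] w 0.0231 q [-0.29  0.38  1.8  -0.    0.96 -0.48]
xyaw 101.03 tilt [-0.0034  0.0004]
shift mm now-axes [52.6  0.4 -0.7] in target axes [52.6  0.3 -0.7] turn [-0.0033 -0.0011  0.0023]
```

It has stopped moving at 52.6 mm, 6 mm past first contact, under about 10 N. I'll do one slightly firmer push to confirm.

```bash
python3 -m creep '-2.2 0 0 0.001 -0.002 0;-2.2 0 0 0.001 -0.002 0'; python3 -c "
from h import *
ins()"
```

```text
t: 11.2
tool_pos: [0.5456, -0.0416, 0.0351]
ee_rot: [0.636, 0.772, -0.001, -0.003]
contact_force: [-0.4, 12.1, 2.9]
grip_width: 0.0234
t 11.20 nose u 52.6 v -0.5 z 35.1 | F u -11.94 v 1.86 z 2.87
t 11.2 pos [ 0.5456 -0.0416  0.0351] F [-0.43 12.08  2.87] w 0.0234 q [-0.29  0.39  1.8   0.    0.97 -0.49]
xyaw 101.04 tilt [-0.0068  0.0025]
shift mm now-axes [52.6  0.7 -0.7] in target axes [52.6  0.5 -0.9] turn [-0.0062 -0.0037  0.0025]
```

Home: 12 N with no further travel. I'll relax and release.

```bash
python3 -m creep '-0.3 0 0 0 0 0;-0.3 0 0 0 0 0'; python3 -m creep '0 0 0 0 0 0;0 0 0 0 0 0;0 0 0 0 0 0;0 0 0 0 0 0;0 0 0 0 0 0;0 0 0 0 0 0' 0.5 20;  python3 -c "
from h import *
ins();snap('wrist','w5');snap('scene','s5')
s=load('s5');cv2.imwrite('pics/s5c.png',cv2.cvtColor(cv2.resize(s['pixels'][180:340,180:390],None,fx=3.5,fy=3.5,interpolation=2),cv2.COLOR_RGB2BGR))"
```

```text
t: 11.37
tool_pos: [0.5455, -0.0415, 0.035]
ee_rot: [0.635, 0.772, -0.001, -0.004]
contact_force: [0.8, 1.1, 0.5]
grip_width: 0.0232
t: 11.87
tool_pos: [0.5465, -0.0442, 0.0355]
ee_rot: [0.636, 0.772, -0.002, -0.002]
contact_force: [-0.7, -0.7, 0.2]
grip_width: 0.0427
t 11.87 nose u 55.3 v -0.1 z 35.5 | F u 0.54 v -0.78 z 0.20
t 11.87 pos [ 0.5465 -0.0442  0.0355] F [-0.67 -0.67  0.2 ] w 0.0427 q [-0.3   0.39  1.8  -0.    0.97 -0.49]
xyaw 101.07 tilt [-0.0053 -0.0005]
shift mm now-axes [55.3  0.3 -0.5] in target axes [55.3  0.1 -0.5] turn [-0.0053 -0.0005  0.0029]
```

View pics/w5.png

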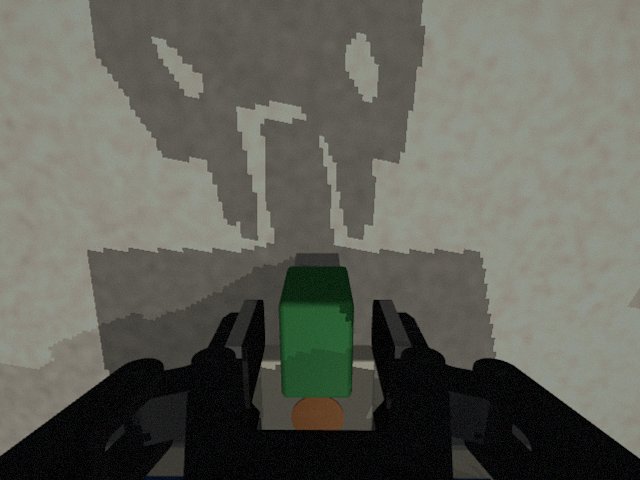

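View pics/s5c.png

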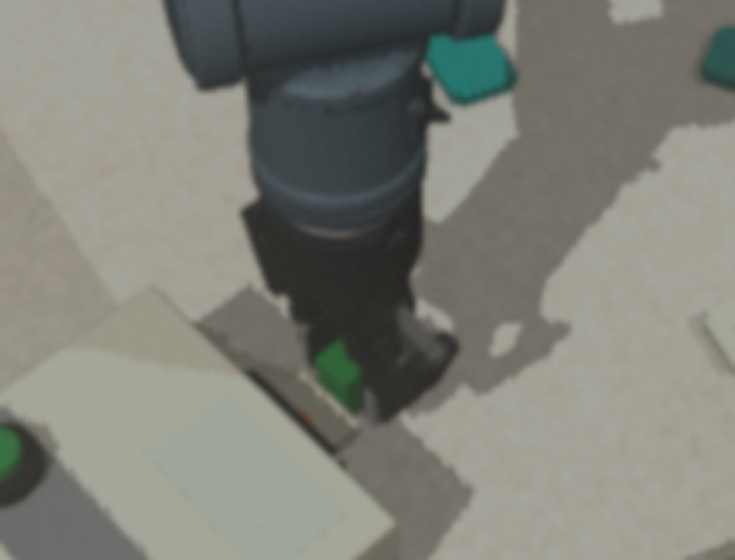

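The pads at (262,·) and (373,·) stand clear of the block at (316,335), and the cassette sits in the slot. I'll go straight up.

```bash
python3 -m creep '0 0 -8 -0.005 0 0;0 0 -20 0 0 0;0 0 -30 0 0 0;0 0 -30 0 0 0;0 0 -30 0 0 0;0 0 -20 0 0 0;0 0 0 0 0 0';  python3 -c "
from h import *
go([.5245,-.224,.16],100.9);snap('wrist','w6')
s=load('scene0');C=cloud(s);hsv=cv2.cvtColor(s['pixels'],cv2.COLOR_RGB2HSV);m=(hsv[...,0]>50)&(hsv[...,0]<75)&(hsv[...,1]>120);m[:,200:]=0;m[:290]=0;q=C[m];print(len(q),np.median(q,0),np.percentile(q[:,2],[5,50,95]))
s=load('top0');C=cloud(s);q=C[226:242,468:485].reshape(-1,3);q=q[q[:,2]>.1];r=cv2.minEnclosingCircle((q[:,:2]*1000).astype(np.float32));print(r,np.percentile(q[:,2],[5,50,95]))"
```

```text
t: 12.55
tool_pos: [0.5443, -0.0436, 0.1801]
ee_rot: [0.635, 0.772, -0.0, -0.002]
contact_force: [0.2, 0.4, 1.2]
grip_width: 0.0426
t 12.55 pos [ 0.5443 -0.0436  0.1801] F [0.22 0.4  1.16] w 0.0426 q [-0.3   0.17  1.73  0.    1.25 -0.49]
xyaw 101.09 tilt [-0.0041  0.0024]
shift mm now-axes [-173.3  -54.1   19.8] in target axes [-173.4  -53.6   20.1] turn [-0.0036 -0.0032  0.0033]
19 [ 0.53033823 -0.22638628  0.10477689] [0.10359507 0.10477689 0.106124  ]
((524.93896484375, -223.341552734375), 13.730805397033691) [0.10211495 0.10575488 0.10849251]
```

View pics/w6.png

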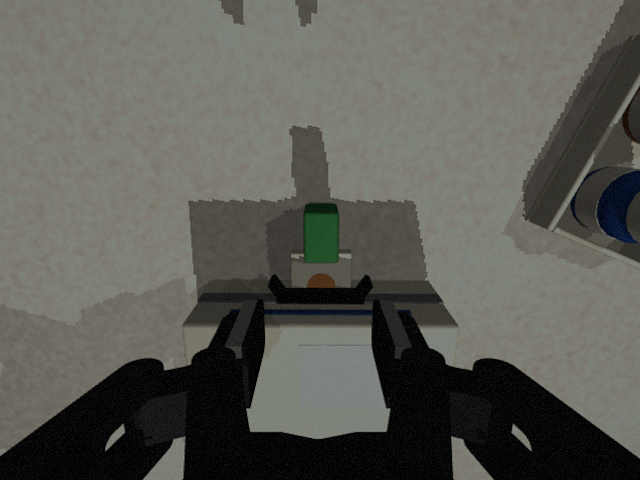

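The view shows the cassette in the slot with the grip at (321,233), centred behind the flares. I'll measure its depth with the wrist cloud.

```bash
python3 - <<'E'
from h import *
s=load('w6');C=cloud(s);X,Y,Z=C[...,0],C[...,1],C[...,2]
hsv=cv2.cvtColor(s['pixels'],cv2.COLOR_RGB2HSV)
m=(hsv[...,0]>45)&(hsv[...,0]<80)&(hsv[...,1]>90)&(Z>.058)&(Z<.075);q=C[m]
ax=np.array([.1891,-.98196]);ay=np.array([.98196,.1891]);d=(q[:,:2]-[.5566,-.0959])
r=cv2.minAreaRect((np.c_[d@ax,d@ay]*1000).astype(np.float32));print(r,'nose u',r[0][0]+108,'z',q[:,2].mean())
E
```

```text
((-42.91310119628906, -1.1845474243164062), (61.83872604370117, 63.55073165893555), 1.2419021129608154) nose u 65.08689880371094 z 0.06628875826096088
```

```bash
python3 -m creep '-34 -10 0 -0.003 -0.003 0;-34 -10 0 0 0 0;-30 -10 0 0 0 0;-20 -10 0 0 0 0;0 0 0 0 0 0' 0 20;  python3 -c "
from h import *
go([.525,-.2235,.16],100.9);snap('wrist','w7')"
```

```text
t: 13.02
tool_pos: [0.5248, -0.1679, 0.1744]
ee_rot: [0.633, 0.774, -0.0, -0.003]
contact_force: [-0.1, -1.2, 0.9]
grip_width: 0.0002
t 13.02 pos [ 0.5248 -0.1679  0.1744] F [-0.14 -1.22  0.89] w 0.0002 q [-0.53  0.19  1.72  0.    1.24 -0.73]
xyaw 101.48 tilt [-0.0046  0.0028]
shift mm now-axes [-54.6 -10.8  14.3] in target axes [-54.7 -10.3  14.4] turn [-0.004  -0.0037  0.0102]
```

View pics/w7.png

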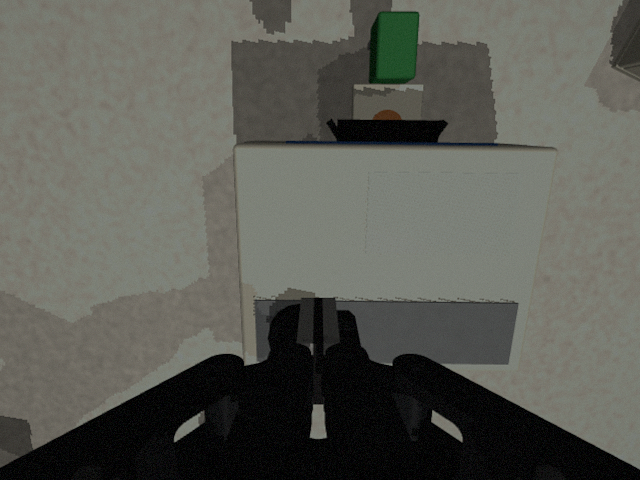

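```bash
python3 - <<'E'
from h import *
s=load('w7');C=cloud(s);Z=C[...,2]
m=np.zeros(Z.shape,bool);m[5:90,360:425]=1
hsv=cv2.cvtColor(s['pixels'],cv2.COLOR_RGB2HSV)
m&=(hsv[...,1]>90)&(Z>.06)&(Z<.075);q=C[m]
ax=np.array([.1891,-.98196]);ay=np.array([.98196,.1891]);d=(q[:,:2]-[.5566,-.0959])
r=cv2.minAreaRect((np.c_[d@ax,d@ay]*1000).astype(np.float32));print(r,'nose u',r[0][0]+108,'z',q[:,2].mean(),len(q))
s=snap('top','t7');cv2.imwrite('pics/t7c.png',cv2.cvtColor(cv2.resize(s['pixels'][120:300,300:520],None,fx=3.5,fy=3.3),cv2.COLOR_RGB2BGR))
E
```

```text
((-55.350746154785156, -0.8375310897827148), (35.82573699951172, 24.406150817871094), 0.5882847905158997) nose u 52.649253845214844 z 0.06645544003952981 2848
```

```bash
python3 -m creep '-27 -5 0 -0.004 -0.004 0.01;-25 -5 0 0 0 0;0 0 5 0 0 0;0 0 0 0 0 0';  python3 -c "
from h import *
go([.525,-.2235,.12],100.9)"
```

```text
t: 13.45
tool_pos: [0.5252, -0.2129, 0.1655]
ee_rot: [0.635, 0.773, 0.002, -0.004]
contact_force: [-0.2, 0.1, 0.3]
grip_width: -0.0003
t 13.45 pos [ 0.5252 -0.2129  0.1655] F [-0.23  0.06  0.26] w -0.0003 q [-0.6   0.23  1.68  0.    1.23 -0.79]
xyaw 101.21 tilt [-0.0036  0.0069]
shift mm now-axes [-10.7  -2.1  45.4] in target axes [-10.3  -2.2  45.5] turn [-0.0022 -0.0075  0.0054]
```

View pics/t7c.png

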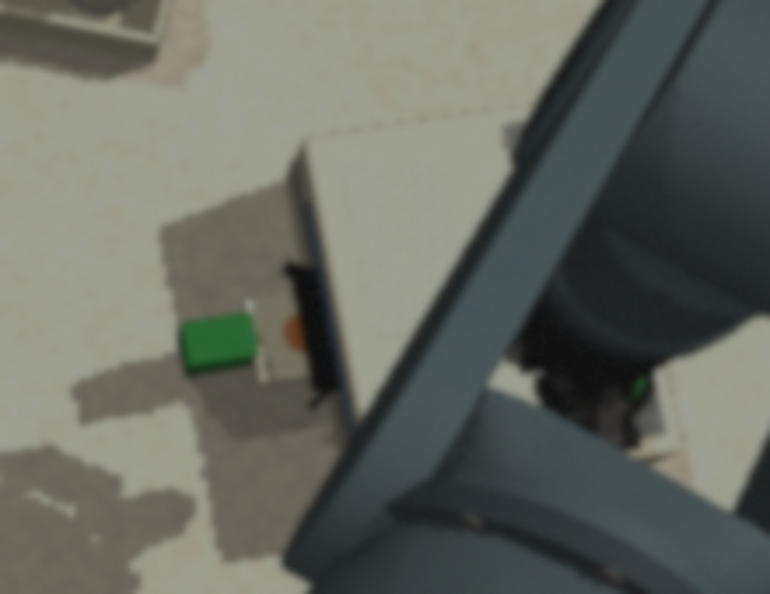

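The wrist measurement puts the nose at 52.65 mm, the same as at the push, so the cassette stayed home. Now the button.

```bash
python3 -m creep '-10 -2 10 -0.002 -0.007 0.005;0 0 12 0 0 0;0 0 10 0 0 0;0 0 0 0 0 0';  python3 -c "
from h import *
go([.525,-.2235,.112],100.9)"
```

```text
t: 13.78
tool_pos: [0.5254, -0.2168, 0.13]
ee_rot: [0.635, 0.773, 0.001, -0.002]
contact_force: [-0.5, 2.0, -0.8]
grip_width: 0.0002
t 13.78 pos [ 0.5254 -0.2168  0.13  ] F [-0.48  2.04 -0.76] w 0.0002 q [-0.6   0.28  1.71  0.    1.16 -0.8 ]
xyaw 101.17 tilt [-0.0021  0.004 ]
shift mm now-axes [-6.6 -1.7 18. ] in target axes [-6.5 -1.7 18. ] turn [-0.0014 -0.0043  0.0048]
```

```bash
python3 -m creep '-6.5 -1.7 6 -0.001 -0.004 0.005;-1 0 6 0 0 0;0 0 0 0 0 0';  python3 -c "
from h import *
go([.525,-.2235,.112],100.9)"
```

```text
t: 14.03
tool_pos: [0.525, -0.222, 0.116]
ee_rot: [0.636, 0.772, 0.0, -0.001]
contact_force: [-1.0, -0.3, -0.7]
grip_width: 0.0001
t 14.03 pos [ 0.525 -0.222  0.116] F [-1.03 -0.34 -0.69] w 0.0001 q [-0.61  0.3   1.71  0.    1.13 -0.8 ]
xyaw 101.03 tilt [-0.0019  0.0018]
shift mm now-axes [-1.5 -0.3  4. ] in target axes [-1.4 -0.3  4. ] turn [-0.0016 -0.0021  0.0024]
```

```bash
python3 -m creep '-1.4 0 3 -0.001 -0.002 0;0 0 3 0 0 0;0 0 3 0 0 0';  python3 -c "
from h import *
go([.525,-.2235,.1],100.9)"
```

```text
t: 14.28
tool_pos: [0.526, -0.2238, 0.1072]
ee_rot: [0.636, 0.772, -0.0, 0.001]
contact_force: [-0.5, 0.2, -0.5]
grip_width: 0.0003
t 14.28 pos [ 0.526  -0.2238  0.1072] F [-0.51  0.24 -0.48] w 0.0003 q [-0.61  0.31  1.71 -0.    1.11 -0.8 ]
xyaw 101.04 tilt [ 0.0009 -0.001 ]
shift mm now-axes [ 0.5 -0.9  7.2] in target axes [ 0.4 -0.9  7.2] turn [0.0007 0.0011 0.0024]
```

```bash
python3 -m creep '0 0 2 0 0 0;0 0 2 0 0 0';  python3 -c "
from h import *
go([.525,-.2235,.1],100.9)"
```

```text
t: 14.45
tool_pos: [0.526, -0.2238, 0.1031]
ee_rot: [0.636, 0.772, -0.0, 0.001]
contact_force: [-1.4, 0.9, 3.4]
grip_width: 0.0006
t 14.45 pos [ 0.526  -0.2238  0.1031] F [-1.45  0.88  3.39] w 0.0006 q [-0.61  0.32  1.72 -0.    1.1  -0.8 ]
xyaw 101.02 tilt [ 0.001  -0.0008]
shift mm now-axes [ 0.5 -1.   3.1] in target axes [ 0.5 -1.   3.1] turn [0.0008 0.001  0.0022]
```

```bash
python3 -m creep '0 0 2 0 0 0;0 0 2 0 0 0';  python3 -c "
from h import *
go([.525,-.2235,.1],100.9)"
```

```text
t: 14.62
tool_pos: [0.5261, -0.2238, 0.0998]
ee_rot: [0.636, 0.772, -0.0, 0.001]
contact_force: [-5.3, 3.8, 21.7]
grip_width: -0.0001
t 14.62 pos [ 0.5261 -0.2238  0.0998] F [-5.28  3.75 21.66] w -0.0001 q [-0.61  0.32  1.72 -0.    1.1  -0.8 ]
xyaw 101.03 tilt [ 0.0011 -0.0009]
shift mm now-axes [ 0.5 -1.  -0.2] in target axes [ 0.5 -1.  -0.2] turn [0.0009 0.0011 0.0022]
```

```bash
python3 -m creep '0 0 1.5 0 0 0;0 0 1.5 0 0 0';  python3 -c "
from h import *
go([.525,-.2235,.1],100.9)"
```

```text
t: 14.78
tool_pos: [0.5261, -0.2238, 0.0999]
ee_rot: [0.636, 0.772, -0.0, 0.0]
contact_force: [-6.6, 4.2, 13.8]
grip_width: 0.0002
t 14.78 pos [ 0.5261 -0.2238  0.0999] F [-6.63  4.22 13.79] w 0.0002 q [-0.61  0.32  1.72 -0.    1.1  -0.8 ]
xyaw 101.05 tilt [ 0.0003 -0.0009]
shift mm now-axes [ 0.5 -1.1 -0.1] in target axes [ 0.5 -1.1 -0.1] turn [0.0001 0.001  0.0027]
```

The button bottomed: the tool stopped at z = 0.0998, about 6 mm below the button's top, and the force jumped well past 5 N. I'll retract and check.

```bash
python3 -m creep '0 0 -5 0 0 0;0 0 -15 0 0 0;0 0 -25 0 0 0;0 0 -25 0 0 0;0 0 -25 0 0 0;30 0 -20 0 0 0;30 0 0 0 0 0;30 0 0 0 0 0;0 0 0 0 0 0;0 0 0 0 0 0';  python3 -c "
from h import *
go([.525,-.2235,.2],100.9);snap('wrist','w8');snap('scene','s8');C=cloud(snap('top','t8'));print(C[235,474])
s=load('w8');C=cloud(s);Z=C[...,2]
ax=np.array([.1891,-.98196]);ay=np.array([.98196,.1891]);d=(C[...,:2]-[.5566,-.0959]);u=d@ax;v=d@ay
hsv=cv2.cvtColor(s['pixels'],cv2.COLOR_RGB2HSV)
m=(hsv[...,1]>90)&(Z>.06)&(Z<.075)&(u<-.02)&(u>-.1)&(abs(v)<.03)
print(m.sum());r=cv2.minAreaRect((np.c_[u[m],v[m]]*1000).astype(np.float32)) if m.sum()>9 else 0;print(r)"
```

```text
t: 15.62
tool_pos: [0.51, -0.1347, 0.2216]
ee_rot: [0.637, 0.771, 0.001, 0.004]
contact_force: [0.2, 0.3, 0.8]
grip_width: 0.0
t 15.62 pos [ 0.51   -0.1347  0.2216] F [0.15 0.34 0.77] w 0.0 q [-0.48  0.08  1.74 -0.    1.31 -0.67]
xyaw 100.86 tilt [ 0.0074 -0.0044]
shift mm now-axes [-89.9  -2.2  22.1] in target axes [-90.   -2.1  21.6] turn [ 0.0065  0.0057 -0.0007]
[ 0.47052904 -0.14008644  0.41572601]
1752
((-55.83024597167969, -1.0026216506958008), (34.9720573425293, 24.12856101989746), 0.42110782861709595)
```

View pics/s8.png

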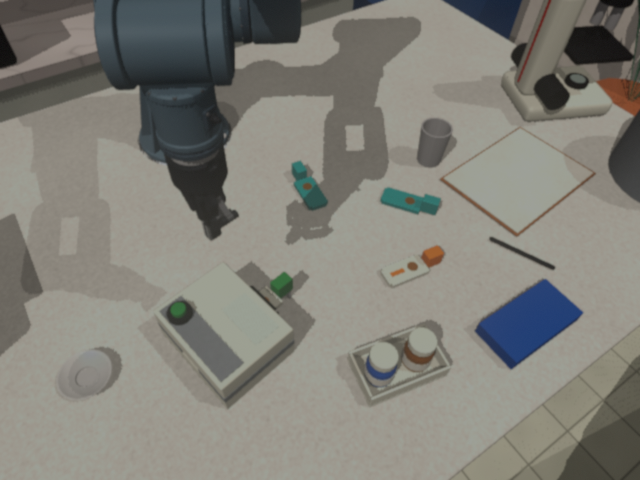

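View pics/w8.png

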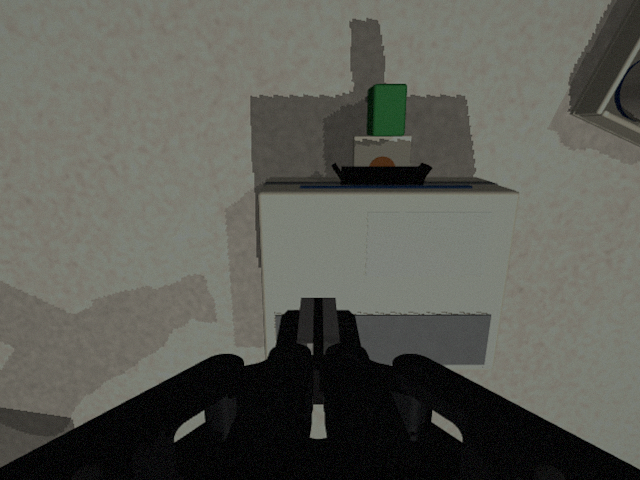

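The cassette is in the slot (grip at scene (282,285)). The button is back up at scene (179,310). The used cassette (433,256), the rack (400,360) and the look-alikes have not moved, and the robot is clear. I'll hand in.

```bash
python3 -c "
from h import *
print(manip.hand_in())"
```

```text
the job is handed in; nothing more can be done
None
```

The green-grip cassette is in the reader's slot, pressed home and released. After that I pressed the start button and handed the job in at about 15.8 s.

**Insertion:** The nose met the stop at about 47 mm inside the mouth and bottomed at 52.6 mm. A last push rose to about 12 N with no further travel. The highest reading on the way in was about 12 N.

**After letting go:** The wrist camera put the nose at 52.65 mm. A later, more distant view gave 52.2 mm. I take the 0.4 mm gap as camera error, since that view cut the block slightly short, but I did not check it further.

**Start button:** The tool stopped about 6 mm below the button's top, with about 22 N at first and 14 N after. That is firmer than the 5 N it needs. There is no readout of the button's travel, so full travel is judged from the height and force; it is green and visible again in the last picture. My last top-camera check of the button height was blocked by the arm.

**Left alone:** In the last scene picture the used cassette, the pot rack and the turquoise look-alikes are where they were. The robot was clear of everything.

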